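# Pin the slide of a tilting table in its blind index hole

## Robot

A 7-joint arm with a two-finger parallel gripper is mounted at the origin on a cart in front of the work surface, level with it; the furniture and walls round the work are solid. World frame = base frame: x ahead of the robot, y to its left, z up, the work surface at z = 0. Lengths are in m, angles in rad, forces in N, time in s.
With the tool pointing down it reaches from about 0.4 to 0.9 m from the base axis. Payload 5.5 kg.
Tool frame: the origin (TCP) lies midway between the tips of the shut fingers; the grasp point (between the pads) lies 19 mm behind it (ctrl.pinch_z is the distance from the TCP to the grasp point, in m); z points along the fingers, y is the line along which they close (so a half turn about z gives the same grasp; the last joint's range is limited). The gripper opens to 92 mm and grips with 3 to 60 N. Pads are 19 mm wide; open, the fingers measure 130 mm over their backs; the gripper's body (75 mm by 190 mm) begins 47 mm behind the grasp point.
Start: joints at [-1.059, 0.501, -0.427, 1.55, 0.221, 1.138, -0.21], TCP at [0.16, 0.63, 0.227] pointing down, gripper open.
Joint ranges: [-2.88, 2.88], [-0.31, 2.03], [-1.54, 1.56], [0.2, 2.42], [-1.41, 4.55], [0.19, 2.02], [-2.57, 2.57]. Speed limits (rad/s): [2.57, 2.57, 3.14, 3.14, 3.14, 3.14, 3.14].

## Interface

Orientations are given as a rotation vector (axis times angle).
In Python, from station import ctrl, fingers, optics gives the robot as it stands. Calls block until the motion is done:
- ctrl.move_pose(position, orientation): joint-space move of the TCP to a pose.
- ctrl.move_straight(position, rotation=None, velocity=0.15, until_force=None): straight line of the TCP; rotation=None keeps the orientation; velocity is the mean speed in m/s. With until_force (N) it stops when the force on the tool has changed by that much, and returns True; else False.
- ctrl.set_joints(angles): joint-space move.
- fingers.open_gripper() and fingers.gripper_close(): open the fingers fully, or close them until they stop; the grip force is fixed at half the most.
- ctrl.wait(seconds).
- ctrl.ik(position, orientation): joint angles nearest the present ones, or None.
- ctrl.get_obs(): the state.
- optics.get_image(name): name is "scene" or "top" or "wrist"; returns a dict with "pixels" (480x640x3 uint8, red, green, blue), "mtx" (3x3 intrinsics, pixels), "R" (3x3) and "t" (3): a world point X has camera coordinates R X + t. Camera axes: x right, y down, z forward; pixel columns grow to the right and rows downward; lengths in m; the calibration is good to about 2 mm. A picture is of the moment at which its call begins. There is no depth.
A pose or a line that the arm cannot do raises ctrl.MotionError and nothing moves.
- ctrl.sign_off(): hands the job in; it is judged then, once.
The state is a dict: "t": time; "qpos": joint angles; "dq": joint speeds; "joint_efforts": joint torques, N m; "tcp_pos": TCP position; "ee_rot": TCP orientation; "wrist_force": force on the tool from outside, world axes, zero at the start; "wrist_torque": the same for the moment, N m; "gripper_width": finger opening in m; "grip_force": force on a finger pad.
Only numpy, scipy, OpenCV 4.12 (cv2) and the standard library are available. Lean on these libraries where they do the work, as an engineer would, in place of code of your own. Each camera call takes 0.05 s, during which the arm holds its last target. There are 200 camera calls.

## Task

Take the steel locating pin out of its wooden cradle and lock the slide of the blue tilting table with it: one end of the pin must go fully home in the blind hole in the dark slide, square to the sloping face, and stay there when you let go. Nobody marked where the hole lies along the slide, so feel for it: let the pin's tip glide lightly along the middle of the slide until it drops in, without forcing it. Leave the things standing around where they are.

Things in the scene. Friction and masses are not known exactly. Their poses are not given: they have to be found in the camera images.
- pin_center (a point): Centre of the loose bright steel locating pin: a plain round bar, 14 mm diameter, 150 mm long with both ends alike, each tapering over its last 6 mm to a flat tip 4.5 mm across. About 0.15 kg. The point's x axis is the pin's axis; y and z are radial. At the start the pin lies level in the cradle.
- cradle_seat (a point): Middle of the fixed wooden V-cradle, on the axis of a pin lying in it, 52 mm above the bench; x runs along the pin. Base 115 x 60 mm, 8 mm thick; two V-notched uprights 10 mm thick, 45 mm either side of the middle along x, 33 mm wide, tops 2 mm above the pin's axis. Between them the pin hangs free over the base.
- table_head: Blue head of the fixed tilting table; its face slopes 40 degrees from level and looks up and to the robot. Origin: middle of the open window, on the dark slide's surface, 80 mm above the bench. z square out of the face, x up the slope, y level across. Head 78 mm (x) by 186 mm (y); blue rails above and below the window stand 3 mm proud of the slide, the end cheeks 6 mm.
- window_middle (a point): Same point and axes as table_head. The window shows the dark steel slide over 52 mm (x) by 74 mm (y). The slide, fixed, has one blind hole square to the face: 15.5 mm diameter, slight chamfer, 30 mm deep, on the line x = 0 at an unknown y from -25 to +25 mm, different each time. With the pin home its centre is 45 mm out from the surface.
- bolt_tin: Bystander: brass-coloured open tin, 70 mm diameter, 75 mm high, behind the work. Origin under its centre.
- black_box: Bystander: small black cardboard box, 62 x 69 x 56 mm, behind the work. Origin under its centre.
- open_spanner: Bystander: double open-ended spanner, 36 x 171 x 6 mm, lying flat to the left of the work, its length about along the robot's x. Origin under its centre.
- big_nut: Bystander: rusty hexagon nut, 30 x 34 x 16 mm, lying flat behind the work. Origin under its centre.
There are look-alikes about, which are no part of the job. There is more than one size of the part that bears pin_center; the job needs the smaller.

How it is judged:
On the way:
1. the pin is lifted out of the cradle, its centre at least 60 mm from where it lay in it (distance between pin_center and cradle_seat above 0.06 m), for 0.1 s.
At the end, for the whole second after the job is handed in: The pin stands in the slide's hole, released and at rest: its axis within 10 degrees of square to the face, its centre 40 to 50 mm out from the slide's surface (fully home is 45 mm), within 15 mm of the middle line and 36 mm of the window's middle (z of pin_center in the frame of table_head between 0.04 and 0.05 m and y of pin_center in the frame of table_head between -0.036 and 0.036 m and x of pin_center in the frame of table_head between -0.015 and 0.015 m and angle between the x axis of pin_center and the z axis of table_head, either way round below 0.17 rad and linear speed of pin below 0.01 m/s and contact force between the fingers and pin below 0.1 N); the robot touches nothing.
It fails at once if the pin is forced: pressed on the slide with more than 50 N (contact force between pin and slide above 50 N).
It fails at once if a bystander is pushed more than 20 mm (distance of any of bolt_tin, black_box, open_spanner, big_nut from where it was at the start of the episode above 0.02 m).
It also fails if it takes over 64 s, if anything falls off the work surface, if the arm or the gripper's body presses on something with over 40 N, if the wrist force passes 120 N, or if a joint passes its speed limit or range.

## Working session

There is one attempt and no reset: what is moved stays moved. The work goes in short steps, each a Python script; the robot and the scene stay as the last script left them, time stands still between calls to the robot, and variables do not carry over. Pictures are saved under pics/ and viewed, at most 10 in all, crops included, and the job is handed in when it is done.

```bash
ls; mkdir -p pics; python3 - <<'E'
from station import ctrl, fingers, optics
import cv2,numpy as np
for n in ("scene","top"):
    d=optics.get_image(n); cv2.imwrite(f"pics/{n}0.png",d["pixels"][:,:,::-1])
    np.savez(f"pics/{n}0.npz",**d); print(n,d["mtx"].tolist(),(-d["R"].T@d["t"]).round(3))
o=ctrl.get_obs();print(o["t"],o["ee_rot"],o["wrist_force"])
E
```

```text
pics
scene [[468.80306926931996, 0.0, 319.76274423168854], [0.0, 468.80306926931996, 235.54267991937053], [0.0, 0.0, 1.0]] [-0.011 -0.701  0.822]
top [[467.84725721381153, 0.0, 314.6404243093834], [0.0, 467.84725721381153, 233.05657221807166], [0.0, 0.0, 1.0]] [ 0.527 -0.029  1.239]
0.1 [-3.89625065e-01 -3.11704774e+00  2.66345955e-03] [ 0.87603871 -0.54223231  0.33808304]
```

View pics/scene0.png

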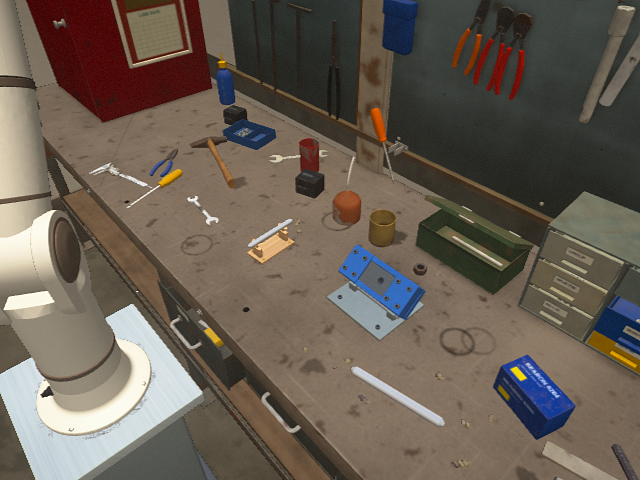

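View pics/top0.png

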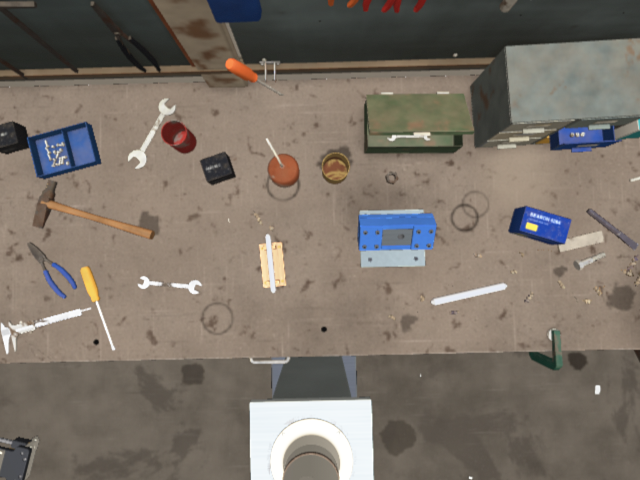

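The scene view shows the small pin in the cradle at (270,240), the table window at (380,280) with a dark spot, and the bigger decoy pin at (400,395). In the top view the pin is at (270,263), the table at (397,235) and the decoy at (470,294).

```bash
cat > h.py <<'E'
import numpy as np,cv2
def load(n): return dict(np.load(f"pics/{n}.npz"))
def ray(d,p):
    C=-d["R"].T@d["t"]; v=d["R"].T@np.linalg.inv(d["mtx"])@np.array([p[0],p[1],1.]); return C,v/np.linalg.norm(v)
def onz(d,p,z):
    C,v=ray(d,p); return C+v*(z-C[2])/v[2]
def tri(d1,p1,d2,p2):
    a,u=ray(d1,p1);b,v=ray(d2,p2)
    s=np.linalg.lstsq(np.c_[u,-v],b-a,rcond=None)[0]; x,y=a+u*s[0],b+v*s[1]
    return (x+y)/2,np.linalg.norm(x-y)
def proj(d,X):
    c=d["mtx"]@(d["R"]@np.asarray(X)+d["t"]); return c[:2]/c[2]
def blob(m,near):
    n,l,s,c=cv2.connectedComponentsWithStats(m.astype(np.uint8))
    ok=[i for i in range(1,n) if s[i,4]>40]
    i=min(ok,key=lambda i:np.linalg.norm(c[i]-near)); ys,xs=np.where(l==i)
    return np.c_[xs,ys].astype(np.float32),c[i]
E
python3 - <<'E'
from h import *
out=[]
for n,pp,wp in(("top0",(270,263),(397,236)),("scene0",(270,233),(380,280))):
    d=load(n);im=d["pixels"];h=cv2.cvtColor(im,cv2.COLOR_RGB2HSV)
    P,c=blob((h[...,1]<45)&(h[...,2]>150),pp)
    (cx,cy),sz,a=cv2.minAreaRect(P); v=cv2.fitLine(P,2,0,.01,.01).ravel()
    t=(P-v[2:])@v[:2]; e=[v[2:]+v[:2]*t.min(),v[2:]+v[:2]*t.max()]
    print(n,"pin",c,sz,e,[onz(d,q,.052).round(4) for q in e])
    B,c=blob((h[...,0]>100)&(h[...,0]<120)&(h[...,1]>120),wp)
    m=np.zeros(im.shape[:2],np.uint8);m[B[:,1].astype(int),B[:,0].astype(int)]=1
    W,wc=blob((m==0)&(cv2.morphologyEx(m,cv2.MORPH_CLOSE,np.ones((31,31)))>0),wp)
    print("win",wc,len(W),cv2.boxPoints(cv2.minAreaRect(W)).tolist(),"blue",len(B))
    x,y=map(int,wp); out.append(cv2.resize(im[y-40:y+40,x-50:x+50],(400,320),interpolation=cv2.INTER_CUBIC))
cv2.imwrite("pics/c1.png",np.hstack(out)[:,:,::-1])
E
```

```text
top0 pin [270.08615385 263.03384615] (60.39875030517578, 6.268734455108643) [array([267.09842, 232.99022], dtype=float32), array([273.07532, 293.09195], dtype=float32)] [array([0.5886, 0.0984, 0.052 ]), array([0.4363, 0.0859, 0.052 ])]
win [396.50916497 236.72505092] 491 [[381.0, 229.0], [412.0, 229.0], [412.0, 245.0], [381.0, 245.0]] blue 2036
scene0 pin [269.25714286 232.45238095] (4.239991664886475, 51.62189865112305) [array([247.82574, 245.71849], dtype=float32), array([291.72006, 218.54774], dtype=float32)] [array([0.4414, 0.0884, 0.052 ]), array([0.5935, 0.1003, 0.052 ])]
win [376.55206847 278.07417974] 701 [[357.351318359375, 279.1081237792969], [371.20269775390625, 259.7162170410156], [395.41888427734375, 277.0135192871094], [381.5675048828125, 296.4054260253906]] blue 2052
```

View pics/c1.png

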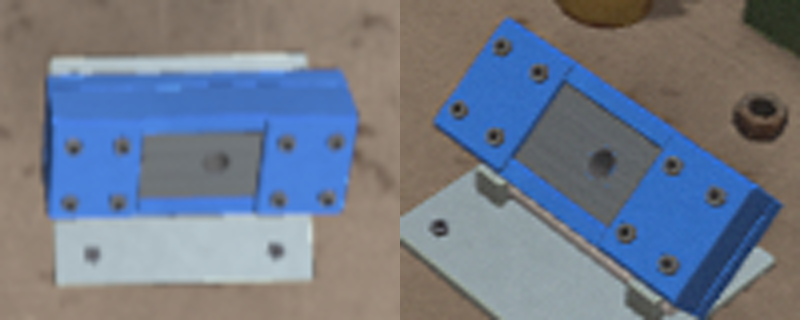

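The crop shows the window and the hole in both views: hole at top (401.0,236.2) and scene (380.2,280.8).

```bash
python3 - <<'E'
from h import *
T,S=load("top0"),load("scene0")
t=np.array([(142,135),(264,131),(258,195),(137,198),(216,161)])/4+[347,196]
s=(np.array([(566,82),(662,150),(613,228),(513,160),(601,163)])-[400,0])/4+[330,240]
X=[]
for a,b in zip(t,s):
    p,e=tri(T,a,S,b);X.append(p);print(p.round(4),round(e,4))
X=np.array(X);c=X[:4].mean(0);u=np.linalg.svd(X[:4]-c)[2];print("centre",c,"n",u[2],np.degrees(np.arccos(abs(u[2,2]))))
print("sizes",np.linalg.norm(X[0]-X[1]),np.linalg.norm(X[1]-X[2]),np.linalg.norm(X[2]-X[3]),np.linalg.norm(X[3]-X[0]))
d=X[0]+X[3]-X[1]-X[2];print("yaw",np.degrees(np.arctan2(-d[0],d[1])))
from station import ctrl
from scipy.spatial.transform import Rotation as R
yaw=np.arctan2(-d[0],d[1]);Z=R.from_euler('z',yaw)
n=Z.apply([-np.sin(np.radians(40)),0,np.cos(np.radians(40))]);up=Z.apply([np.cos(np.radians(40)),0,np.sin(np.radians(40))]);y=Z.apply([0,1,0])
h=X[4];print("hole in table",(h-c)@up,(h-c)@y,(h-c)@n)
for th in range(0,360,15):
  z=-np.cos(np.radians(th))*up+np.sin(np.radians(th))*y
  for sg in(1,-1):
    x=sg*n;rot=R.from_matrix(np.c_[x,np.cross(z,x),z]).as_rotvec()
    r=[]
    for out in(.055,.085,.13):
      q=ctrl.ik(h+out*n+.019*z,rot); r.append(q is not None)
    if any(r):print(th,sg,r,None if q is None else np.round(q,2))
E
```

```text
[ 0.5896 -0.1902  0.0983] 0.005
[ 0.5894 -0.2637  0.0983] 0.0024
[ 0.5513 -0.2655  0.0656] 0.0029
[ 0.5511 -0.19    0.0621] 0.0024
[ 0.5722 -0.2369  0.0802] 0.0017
centre [ 0.57035307 -0.22734347  0.08107611] n [-0.66875689  0.01738764  0.74327781] 41.9886120151296
sizes 0.07349902964977094 0.05028010923270043 0.07554285264846043 0.0528793454145833
yaw 0.009793646502507018
hole in table 0.0008420207411973507 -0.009528168590178309 -0.0019132790801089966
0 1 [True, True, True] [0.23 0.9  0.07 1.26 0.18 1.83 1.84]
0 -1 [True, True, True] [-0.03  0.97  0.56  1.27 -0.08  1.8  -1.05]
15 1 [True, True, True] [ 0.31  0.95  0.13  1.18 -0.03  1.91  1.89]
15 -1 [True, True, True] [ 0.1   1.02  0.55  1.19 -0.24  1.93 -1.03]
30 1 [True, True, True] [ 0.36  1.01  0.24  1.13 -0.26  2.    1.94]
30 -1 [True, True, True] [ 0.36  1.01  0.24  1.13 -0.26  2.   -1.2 ]
45 1 [False, True, True] [ 0.8   1.09 -0.43  1.1  -0.11  2.    1.58]
45 -1 [False, True, True] [ 0.69  1.06 -0.21  1.11 -0.23  2.01 -1.45]
60 1 [True, True, True] [ 0.79  1.1  -0.21  1.14 -0.41  2.02  1.67]
60 -1 [True, True, True] [ 0.79  1
[... 1895 characters left out ...]
1.96]
285 1 [True, True, True] [-0.02  0.89 -0.25  1.88  1.22  1.72  1.19]
285 -1 [True, True, True] [-0.6   0.95  0.5   1.9   0.87  1.27 -1.73]
300 1 [True, True, True] [ 0.02  0.84 -0.22  1.75  1.03  1.68  1.35]
300 -1 [True, True, True] [-0.47  0.89  0.45  1.77  0.71  1.36 -1.55]
315 1 [True, True, True] [ 0.08  0.82 -0.19  1.61  0.83  1.68  1.49]
315 -1 [True, True, True] [-0.37  0.87  0.47  1.63  0.5   1.43 -1.38]
330 1 [True, True, True] [ 0.16  0.83 -0.16  1.48  0.64  1.72  1.6 ]
330 -1 [True, True, True] [-0.27  0.89  0.51  1.5   0.29  1.54 -1.23]
345 1 [True, True, True] [ 0.22  0.86 -0.1   1.36  0.44  1.77  1.71]
345 -1 [True, True, True] [-0.16  0.93  0.55  1.38  0.1   1.66 -1.12]
```

The window measures 74 x 52 mm, sits 80 mm high and tilts about 40°, with yaw about 0. The pin measures 152 mm. All of these match the given sizes, so I'll pick now, gripping 15 mm toward the end nearer the robot.

```bash
cat >> h.py <<'E'
from scipy.spatial.transform import Rotation as Rt
def rv(x,z):
    x=x/np.linalg.norm(x);z=z/np.linalg.norm(z);return Rt.from_matrix(np.c_[x,np.cross(z,x),z]).as_rotvec()
a=np.radians(40);N=np.array([-np.sin(a),0,np.cos(a)]);UP=np.array([np.cos(a),0,np.sin(a)]);Y=np.array([0,1.,0])
H=np.array([.5722,-.2369,.0802])
E
python3 - <<'E'
from h import *
from station import ctrl,fingers,optics
d=np.array([.1522,.0122,0]);d/=np.linalg.norm(d)
g=np.array([.515,.0932,.052])-.015*d; z=np.array([0,0,-1.]);r=rv(d,z)
q=ctrl.ik(g+[0,0,.1-.019],r);print(np.round(q,2))
ctrl.move_pose(g+[0,0,.1-.019],r)
o=optics.get_image("wrist");np.savez("pics/w1.npz",**o);cv2.imwrite("pics/w1.png",o["pixels"][:,:,::-1])
print(ctrl.get_obs()["t"],proj(o,[.515,.0932,.052]),proj(o,g))
E
```

```text
[-0.47  0.35  0.28  2.01 -0.13  0.81 -1.6 ]
2.4417 [319.88886265 233.28830854] [319.7740537  257.54976767]
```

View pics/w1.png

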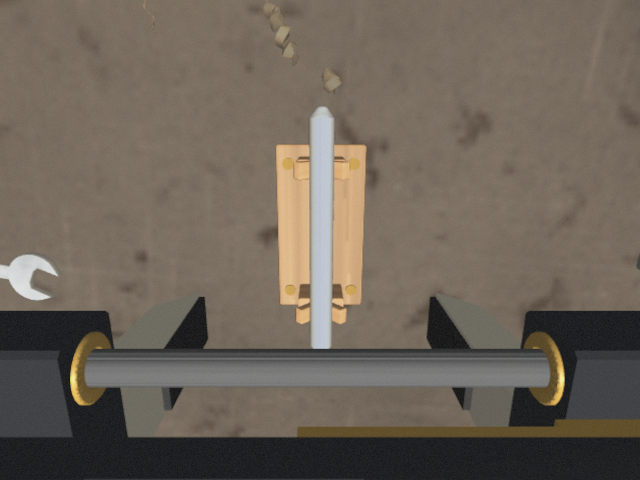

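The wrist view shows the pin from row 108 to row 349 at column 321. So the centre is 3 mm farther out and 1 mm to the right of my estimate. Next I grip and lift.

```bash
python3 - <<'E'
from h import *
from station import ctrl,fingers,optics
d=np.array([.1522,.0122,0]);d/=np.linalg.norm(d)
g=np.array([.518,.0922,.052])-.015*d; z=np.array([0,0,-1.]);r=rv(d,z)
ctrl.move_straight(g+[0,0,.04-.019],r,velocity=.12)
ctrl.move_straight(g+[0,0,-.019],r,velocity=.08)
fingers.gripper_close();o=ctrl.get_obs();print(o["gripper_width"],o["grip_force"])
ctrl.move_straight(g+[0,0,.12],r,velocity=.15)
o=ctrl.get_obs();print(o["t"],o["gripper_width"],o["wrist_force"])
# approach pose: grasp-to-tip 0.09, tip 40 mm off
z=-UP
p=H+(.09+.04)*N+.019*z
ctrl.move_pose(p,rv(-N,z))
o=ctrl.get_obs();print(o["t"],o["tcp_pos"]-p,np.round(o["qpos"],2),o["wrist_force"])
for n in("scene","wrist"):
    i=optics.get_image(n);np.savez(f"pics/{n}2.npz",**i)
    if n=="scene":
        c=proj(i,H+.05*N).astype(int);im=cv2.resize(i["pixels"][c[1]-50:c[1]+50,c[0]-65:c[0]+65],(390,300),interpolation=2)
    else: im=np.hstack([im,cv2.resize(i["pixels"],(400,300))])
cv2.imwrite("pics/c2.png",im[:,:,::-1])
E
```

```text
0.012726977145147497 29.999903440475464
6.0167 0.013225270760549175 [-0.72784652 -0.17956438 -1.44426448]
7.2583 [ 0.00070053  0.00143361 -0.00040342] [ 0.    0.95  0.48  1.27 -0.03  1.8  -1.1 ] [-0.19396887  0.08435368 -1.47721339]
```

View pics/c2.png

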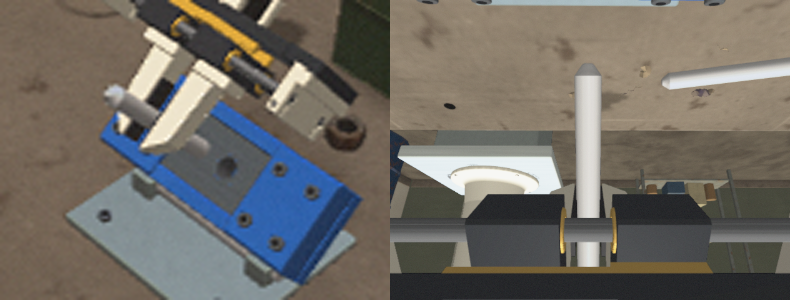

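The pin is gripped and square, with its tip above the window. Now I touch the plain slide beside the hole to find its height, then probe at the seen hole.

```bash
cat >> h.py <<'E'
Z=-UP;ROT=rv(-N,Z)
def pose(x,y,out): return H+x*UP+y*Y+(.09+out)*N+.019*Z   # out = nominal tip height over the slide
def where(o): 
    v=o["tcp_pos"]-pose(0,0,0); return np.round(1000*np.array([v@UP,v@Y,v@N]),2)
E
python3 - <<'E'
from h import *
from station import ctrl
def probe(x,y,lo,v=.02):
    hit=ctrl.move_straight(pose(x,y,lo),ROT,velocity=v,until_force=4)
    o=ctrl.get_obs();print((x,y),hit,where(o),o["wrist_force"].round(1),round(o["t"],2));return where(o)[2]/1000
ctrl.move_straight(pose(0,.013,.012),ROT,velocity=.06)
s=probe(0,.013,-.008)
ctrl.move_straight(pose(0,.013,s+.003),ROT,velocity=.03)
ctrl.move_straight(pose(0,0,s+.003),ROT,velocity=.04)
probe(0,0,s-.008)
E
```

```text
(0, 0.013) True [-1.08 13.11 -4.76] [-0.9 -0.2  1. ] 8.83
(0, 0) False [ -0.15   0.2  -13.1 ] [-0.2  0.3 -3.8] 10.28
```

It dropped in 8 mm past the surface. I'll keep inserting gently, easing sideways if a side force builds up.

```bash
python3 - <<'E'
from h import *
from station import ctrl
x=y=0.
for k in range(8):
    hit=ctrl.move_straight(pose(x,y,-.037),ROT,velocity=.02,until_force=8)
    o=ctrl.get_obs();f=o["wrist_force"];w=where(o)
    print(hit,w,"F up,y,n",np.round([f@UP,f@Y,f@N],1),"M",o["wrist_torque"].round(2),round(o["t"],2))
    if w[2]<-33 or not hit: break
    # side step away from the wall, then on
    x+=np.clip(f@UP,-8,8)*8e-5; y+=np.clip(f@Y,-8,8)*8e-5
    ctrl.move_straight(pose(x,y,w[2]/1000+.0005),ROT,velocity=.02)
E
```

```text
True [ -1.29   0.37 -34.68] F up,y,n [-0.6  0.2  2.7] M [-0.01 -0.28 -0.03] 11.36
```

The pin is 29.9 mm below the slide's surface, so it is home. Now I release, back off and look.

```bash
python3 - <<'E'
from h import *
from station import ctrl,fingers,optics
fingers.open_gripper()
o=ctrl.get_obs();print(where(o),o["gripper_width"])
ctrl.move_straight(o["tcp_pos"]+.13*UP,velocity=.1)
ctrl.wait(.5);im=[]
for n in("scene","top"):
    i=optics.get_image(n);c=proj(i,H+.045*N).astype(int)
    print(n,"tip expected in crop",(proj(i,H+.12*N)-c+[50,40])*4)
    im.append(cv2.resize(i["pixels"][c[1]-40:c[1]+40,c[0]-50:c[0]+50],(400,320),interpolation=2))
cv2.imwrite("pics/c3.png",np.hstack(im)[:,:,::-1]);o=ctrl.get_obs();print(o["t"],o["wrist_force"])
E
```

```text
[ -2.18   0.96 -35.04] 0.09194627299580335Traceback (most recent call last):
  File "<stdin>", line 5, in <module>
station.MotionError: the arm cannot follow that straight line within its joint ranges
```

```bash
python3 - <<'E'
from h import *
from station import ctrl,fingers,optics
p=ctrl.get_obs()["tcp_pos"]
for L in(.1,.08,.06,.05):
    try: ctrl.move_straight(p+L*UP,velocity=.1);print("back",L);break
    except ctrl.MotionError: pass
ctrl.wait(.5);im=[]
for n in("scene","top"):
    i=optics.get_image(n);c=proj(i,H+.045*N).astype(int)
    print(n,"tip expected in crop",(proj(i,H+.12*N)-c+[50,40])*4)
    im.append(cv2.resize(i["pixels"][c[1]-40:c[1]+40,c[0]-50:c[0]+50],(400,320),interpolation=2))
cv2.imwrite("pics/c3.png",np.hstack(im)[:,:,::-1]);o=ctrl.get_obs();print(o["t"],o["wrist_force"])
E
```

```text
back 0.06
scene tip expected in crop [143.83995511 127.5249305 ]
top tip expected in crop [222.10960577 244.74845489]
14.0083 [ 0.12732172 -0.15793154  0.96113787]
```

View pics/c3.png

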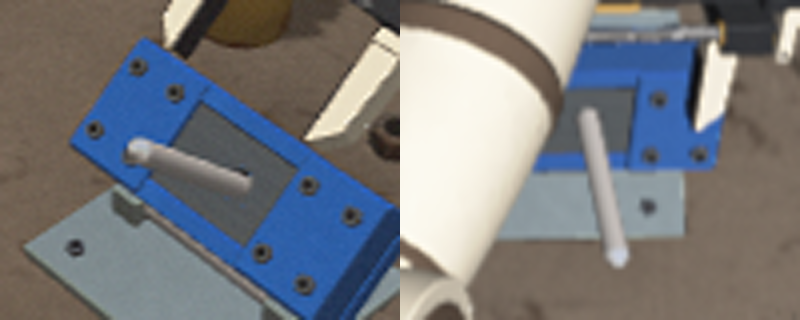

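The crops show the pin standing in the hole and the fingers clear. Its free tip is at scene crop (135,150) and top crop (218,258), a slight sag. I'll triangulate that tip and hand in if it passes.

```bash
python3 - <<'E'
from h import *
from station import ctrl
S,T=load("scene0"),load("top0")
q=[proj(d,H+.045*N).astype(int)+np.array(c)/4-[50,40] for d,c in((S,(135,150)),(T,(218,258)))]
p,e=tri(S,q[0],T,q[1]);v=p-(H-.002*N)
print("tip in table",v@UP,v@Y,v@N,"err",e); tilt=np.degrees(np.arctan2(np.hypot(v@UP,v@Y),v@N+.015));print("tilt",tilt)
if .108<v@N<.13 and tilt<8: print(ctrl.sign_off())
E
```

```text
tip in table -0.01254151846714558 -0.00016315430728613967 0.11821899306889184 err 0.0018462779889599627
tilt 5.378547724504104
the job is handed in; nothing more can be done
None
```

I gripped the steel pin, seated it about 30 mm deep in the slide's hole, released it and handed the job in at about 14 s. It leans roughly 5° from square, inside the 10° limit; the hand-in returned no verdict.

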